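Free the brass reference weight from its clamp and set it on the scale

TASK

Unscrew the clamp that holds the brass weight until its jaw is clear of the weight; the thread may be left- or right-handed, so try both ways and feel which one loosens. Then lift the brass weight out and set it down upright in the middle of the scale's pan, without dropping it, and let go. Leave the steel weight clamped as it is and do not disturb the other things on the bench.

Things in the scene. Friction and masses are not known exactly. Their poses are not given: they have to be found in the camera images.
- clamp_a: one of two like transport clamps (mm): fixed aluminium plate 165 (x) x 85 (y) x 8, blue block 55 x 50 with top at z 56 under a black round knob at x -42.5; the weight stands at x +42.5 in a rim 8 high with 2 of play. A steel jaw, 20 wide, z 45.5 to 52.5, laps over the weight's shoulder. Origin: plate centre on the bench; x from screw to weight, z up
- knob_a (a point): centre of the top of clamp_a's knob (diameter 36, 24 tall, upright axis), z 84. One clamp has a right-hand, the other a left-hand thread; nothing shows which. Tight is a dead stop 0 to 0.15 rad away at the start; loosening reads under 0.1 N m between moves and ends at a stop 2.5 rad from tight. At a stop it reads 0.15 to 0.6 N m (at 40 N grip) and the fingers slip (harmless)
- nest_a (a point): point on the plate of clamp_a where the middle of the weight's underside stands, 8 mm above the bench
- jaw_a_tip (a point): middle of the orange tip of clamp_a's jaw, z 49: x about +28 in the clamp's frame when tight, +15.5 at the open stop. Loosening the knob draws the jaw back 5 mm per rad (the knob stays at its height). The weight's edge lies at x +21.5 (2 of play); the jaw is clear below x +18.5, about 1.9 rad from tight
- clamp_b: one of two like transport clamps (mm): fixed aluminium plate 165 (x) x 85 (y) x 8, blue block 55 x 50 with top at z 56 under a black round knob at x -42.5; the weight stands at x +42.5 in a rim 8 high with 2 of play. A steel jaw, 20 wide, z 45.5 to 52.5, laps over the weight's shoulder. Origin: plate centre on the bench; x from screw to weight, z up
- knob_b (a point): centre of the top of clamp_b's knob (diameter 36, 24 tall, upright axis), z 84. One clamp has a right-hand, the other a left-hand thread; nothing shows which. Tight is a dead stop 0 to 0.15 rad away at the start; loosening reads under 0.1 N m between moves and ends at a stop 2.5 rad from tight. At a stop it reads 0.15 to 0.6 N m (at 40 N grip) and the fingers slip (harmless)
- nest_b (a point): point on the plate of clamp_b where the middle of the weight's underside stands, 8 mm above the bench
- jaw_b_tip (a point): middle of the orange tip of clamp_b's jaw, z 49: x about +28 in the clamp's frame when tight, +15.5 at the open stop. Loosening the knob draws the jaw back 5 mm per rad (the knob stays at its height). The weight's edge lies at x +21.5 (2 of play); the jaw is clear below x +18.5, about 1.9 rad from tight
- brass_weight: yellow brass knob weight, 0.4 to 0.6 kg: body diameter 42, 36 tall; on it a neck diameter 14, 8 tall; on that a grip knob diameter 24, 18 tall; 62 tall in all. Origin: centre of the underside, z up. At the start it stands in one of the two clamps (either one), under the jaw
- steel_weight: grey steel knob weight, 0.4 to 0.6 kg: body diameter 42, 36 tall; on it a neck diameter 14, 8 tall; on that a grip knob diameter 24, 18 tall; 62 tall in all. Origin: centre of the underside, z up. At the start it stands in one of the two clamps (either one), under the jaw; it stays there
- scale: white bench scale 220 x 220, fixed, with a flat blue pan 185 (x) x 210 (y) on top. Origin: centre of its underside on the bench
- pan (a point): centre of the pan's upper face, 72 above the bench, marked by a thin white circle of diameter 72
- multimeter: yellow and black multimeter, 160 x 85 x 36, behind the clamps; leave it alone. Origin: on its axis, at its underside
- small_weight_1: small brass knob weight, diameter 30, 42 tall, loose on the bench; leave it alone. Origin: on its axis, at its underside
- small_weight_2: small steel knob weight, diameter 24, 32 tall, loose on the bench; leave it alone. Origin: on its axis, at its underside
- screwdriver: screwdriver with a red handle, lying behind the clamps and scale; leave it alone. Origin: under its middle
- brush: hand brush lying behind the clamps and scale; leave it alone. Origin: under its middle
- spray_can: can, diameter 52, 150 tall, standing on the robot's left; leave it alone. Origin: on its axis, at its underside
There are look-alikes about, which are no part of the job. Leave any turquoise look-alike of the brass_weight alone.

How it is judged:
By the outcome, as a careful person would: the job done as asked, in the order asked, and still so for the second after the job is handed in, with the robot touching nothing.
It also fails if it takes over 72 s, if anything falls off the work surface, if the arm or the gripper's body presses on something with over 40 N, if the wrist force passes 120 N, or if a joint passes its speed limit or range.

ROBOT

A 6-joint arm with a two-finger parallel gripper is mounted at the origin on the work surface. World frame = base frame: x ahead of the robot, y to its left, z up, the work surface at z = 0. Lengths are in mm, angles in rad, forces in N, time in s.
With the tool pointing down it reaches from about 300 to 775 mm from the base axis. Payload 14.6 kg.
Tool frame: the origin (TCP) lies at the very end of the fingers, on their centre line; the grasp point (between the pads) lies 19 mm behind it; z points along the fingers, y is the line along which they close (so a half turn about z gives the same grasp; the last joint's range is limited). The gripper opens to 94 mm and grips with 3 to 60 N. Pads are 16 mm wide; open, the fingers measure 119 mm over their backs; the gripper's body (75 mm by 177 mm) begins 78 mm behind the grasp point.
Start: joints at [1.092, 0.3, 1.521, -0, 1.321, -0.067], TCP at [220.139, 504.012, 205.446] pointing down, gripper open.
Joint ranges: [-3.03, 3.03], [-0.79, 2.21], [0.23, 2.52], [-1.04, 4.18], [0, 3.07], [-2.55, 2.55]. Speed limits (rad/s): [2.22, 2.22, 2.57, 3.14, 3.14, 3.14].

INTERFACE

Orientations are given as [roll, pitch, yaw] about the fixed x, y, z axes, in that order (R = Rz(yaw) Ry(pitch) Rx(roll)).
In Python, from cell import manip, optics gives the robot as it stands.
- The arm moves only by the shell command python3 -m crank 'ROWS' [FORCE]. ROWS is JSON, a list of rows, each a list of 7 numbers: the opening in per cent of the stroke, from 0 (shut) to 100 (fully open), then the shift along the tool's x, y, z in mm, then the turn, a rotation vector about the tool's x, y, z in rad. A call has 1 to 10 rows; each row is the pose to reach, as a shift and turn from the pose commanded when the call began, along the tool's axes at that moment; what a row does not reach only later rows make up. A row lasts 1/10 s, in which the tool goes at most 50 mm and 8.59 degrees, less where a joint would pass 70% of its speed; a pose out of reach is approached as far as the arm can. A call with a gripper value outside its range is refused whole. The fingers move at their own pace and stop on an object; FORCE is the grip in N (left out, the last holds). Time passes only in rows, so rows that repeat a pose let the fingers close. It gives the time, the measured TCP pose, the force, the opening and the grip force at its end, in the units of the state.
- manip.read_state(): the state, without advancing time (a new reading comes with each control period).
- optics.camera(name): name is "scene" or "top" or "wrist"; returns (picture, depth): 420x560x3 uint8, red, green, blue; 420x560 float32, mm along the optical axis (not along the pixel's ray), 0 where there is no reading.
- optics.calibration(name): a dict with "camera_matrix" (3x3 intrinsics, pixels), "R" (3x3) and "t" (3): a world point X has camera coordinates R X + t. Camera axes: x right, y down, z forward; pixel columns grow to the right and rows downward; lengths in mm; the calibration is good to about 2 mm. A picture is of the moment at which its call begins: read the wrist's pose just before it. calibration takes no time and is no camera call; for the wrist camera it gives the pose at the moment of the call.
- manip.sign_off(): hands the job in; it is judged then, once.
The state is a dict: "clock": time; "joints": joint angles; "qd": joint speeds; "effort": joint torques, N m; "eef_pos": TCP position; "eef_rot": TCP orientation; "wrist_force": force on the tool from outside, world axes, zero at the start; "moment": the same for the moment, N m; "finger_gap": finger opening in mm; "finger_force": force on a finger pad.
Only numpy, scipy, OpenCV 4.12 (cv2) and the standard library are available. Lean on these libraries where they do the work, as an engineer would, in place of code of your own. Each camera call takes 0.05 s, during which the arm holds its last target. There are 200 camera calls.

## Working session

There is one attempt and no reset: what is moved stays moved. The work goes in short steps, Python scripts to look and compute and a shell command to move; the robot and the scene stay as the last step left them, time stands still between calls to the robot, and variables do not carry over. Pictures are saved under pics/ and viewed, at most 10 in all, crops included, and the job is handed in when it is done.

```bash
mkdir -p pics; ls
python3 - <<'E'
from cell import manip, optics
import cv2, numpy as np
s=manip.read_state();print(s)
for n in("top","scene"):
    p,d=optics.camera(n);cv2.imwrite(f"pics/{n}0.png",p[:,:,::-1]);np.save(f"pics/{n}0.npy",d)
    c=optics.calibration(n);print(n,c)
E
```

```text
pics
{'clock': 0.0, 'joints': array([ 1.09238919e+00,  3.00504691e-01,  1.52158238e+00, -3.26108029e-05,
        1.32071657e+00, -6.65949615e-02]), 'qd': array([-4.73394770e-04,  1.65400784e-03,  4.63945899e-04, -7.12501094e-04,
       -7.83898737e-04,  3.55884594e-05]), 'effort': array([-1.25514340e-03, -5.31795502e+01, -3.52747858e+01,  7.07269949e-02,
        2.42416654e-02, -9.89131900e-05]), 'eef_pos': array([220.03260862, 503.77523161, 204.86736454]), 'eef_rot': array([-3.14038225e+00, -4.90694508e-05,  2.72978854e+00]), 'wrist_force': array([-0.14988417, -0.00699689,  0.40279948]), 'moment': array([0.00365031, 0.04818398, 0.02989556]), 'finger_force': 0.0, 'finger_gap': 93.99903447959169}
top {'camera_matrix': array([[428.71678619,   0.        , 277.4961079 ],
       [  0.        , 428.71678619, 212.7516147 ],
       [  0.        ,   0.        ,   1.        ]]), 'R': array([[ 0.02211659, -0.9997261 , -0.00765421],
       [-0.98053485, -0.02019672, -0.19530363],
       [ 0.19509554,  0.01182467, -0.98071296]]), 't': array([ 65.53394572, 585.96241721, 974.72272744])}
scene {'camera_matrix': array([[431.51254343,   0.        , 277.52423575],
       [  0.        , 431.51254343, 213.34197623],
       [  0.        ,   0.        ,   1.        ]]), 'R': array([[ 0.80412653,  0.5943989 , -0.00839439],
       [ 0.47482345, -0.65072813, -0.5925332 ],
       [-0.35766354,  0.47248581, -0.80550229]]), 't': array([-512.22615375, -170.15147732, 1254.77702924])}
```

View pics/top0.png

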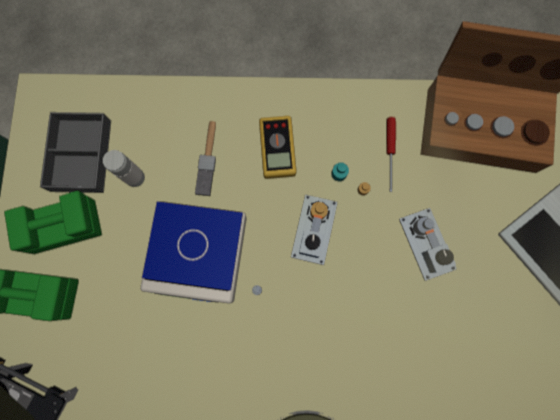

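View pics/scene0.png

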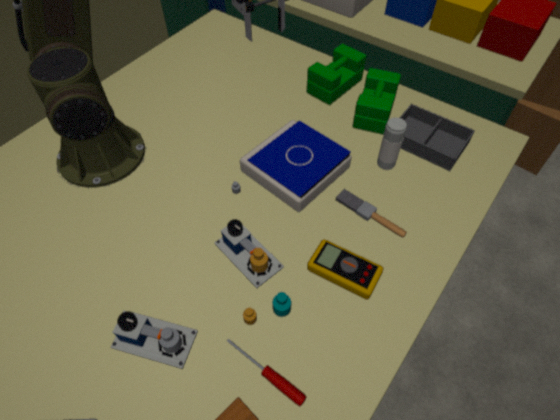

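Top view: the candidates for the brass weight are an orange-yellow one in the left clamp (318,210), a small loose brass one at (364,188), and a turquoise look-alike at (340,171). The steel weight is in the other clamp at (424,226). Only the one at (318,210) is brass and stands in a clamp, with its knob at (313,242). The pan circle is at (193,244). Next I measure and take a confirming crop.

```bash
cat > h.py <<'E'
import numpy as np, cv2
from cell import manip, optics
def ray(c,u,v,z):
    K,R,t=c["camera_matrix"],c["R"],c["t"]
    d=R.T@np.linalg.solve(K,[u,v,1.]);o=-R.T@t
    return (o+d*(z-o[2])/d[2]).round(1)
def proj(c,X):
    q=c["camera_matrix"]@(c["R"]@np.array(X,float)+c["t"]);return q[:2]/q[2]
def blobs(p,f,box,amin=15):
    x0,y0,x1,y1=box;h=cv2.cvtColor(p,cv2.COLOR_RGB2HSV).astype(int)
    m=np.zeros(p.shape[:2],np.uint8);m[y0:y1,x0:x1]=f(h[...,0],h[...,1],h[...,2])[y0:y1,x0:x1]
    n,l,s,c=cv2.connectedComponentsWithStats(m)
    return [(tuple(c[i].round(1)),tuple(s[i])) for i in range(1,n) if s[i][4]>=amin]
E
python3 - <<'E'
from h import *
T=cv2.imread("pics/top0.png")[:,:,::-1];S=cv2.imread("pics/scene0.png")[:,:,::-1]
ct,cs=optics.calibration("top"),optics.calibration("scene")
dark=lambda h,s,v:v<55
br=lambda h,s,v:(h>8)&(h<25)&(s>150)&(v>120)
wh=lambda h,s,v:(s<120)&(v>110)
for nm,P,c,bk,bb,bp in(("top",T,ct,(300,230,330,255),(300,195,335,225),(165,220,220,270)),("scene",S,cs,(222,215,250,242),(240,240,275,280),(270,135,330,175))):
    for k,f,b,z in(("knob",dark,bk,84),("brass",br,bb,70),("pan",wh,bp,72)):
        for q,s in blobs(P,f,b): print(nm,k,q,s,ray(c,*q,z))
a=cv2.resize(T[180:280,270:390],(480,400),interpolation=cv2.INTER_CUBIC);b=cv2.resize(S[210:290,210:275],(312,384),interpolation=cv2.INTER_CUBIC)
o=np.zeros((400,792,3),np.uint8);o[:,:480]=a;o[:384,480:]=b
cv2.imwrite("pics/crop.png",o[:,:,::-1])
E
```

```text
top knob (np.float64(312.1), np.float64(242.2)) (np.int32(306), np.int32(235), np.int32(14), np.int32(14), np.int32(136)) [511.4  -3.9  84. ]
top brass (np.float64(317.8), np.float64(215.5)) (np.int32(313), np.int32(214), np.int32(10), np.int32(4), np.int32(21)) [577.4 -18.   70. ]
top pan (np.float64(192.4), np.float64(244.7)) (np.int32(177), np.int32(229), np.int32(32), np.int32(32), np.int32(277)) [501.2 275.7  72. ]
scene knob (np.float64(234.5), np.float64(227.6)) (np.int32(228), np.int32(220), np.int32(15), np.int32(16), np.int32(176)) [520.7  -8.7  84. ]
scene knob (np.float64(225.0), np.float64(239.0)) (np.int32(223), np.int32(235), np.int32(6), np.int32(7), np.int32(18)) [523.4 -45.5  84. ]
scene brass (np.float64(258.3), np.float64(256.4)) (np.int32(250), np.int32(248), np.int32(17), np.int32(17), np.int32(157)) [606.8 -30.7  70. ]
scene pan (np.float64(272.9), np.float64(137.0)) (np.int32(270), np.int32(135), np.int32(10), np.int32(8), np.int32(38)) [405.7 292.5  72. ]
scene pan (np.float64(287.4), np.float64(156.1)) (np.int32(286), np.int32(149), np.int32(5), np.int32(14), np.int32(18)) [480.3 257.1  72. ]
scene pan (np.float64(310.6), np.float64(154.9)) (np.int32(308), np.int32(149), np.int32(5), np.int32(14), np.int32(17)) [527.7 297.   72. ]
```

View pics/crop.png

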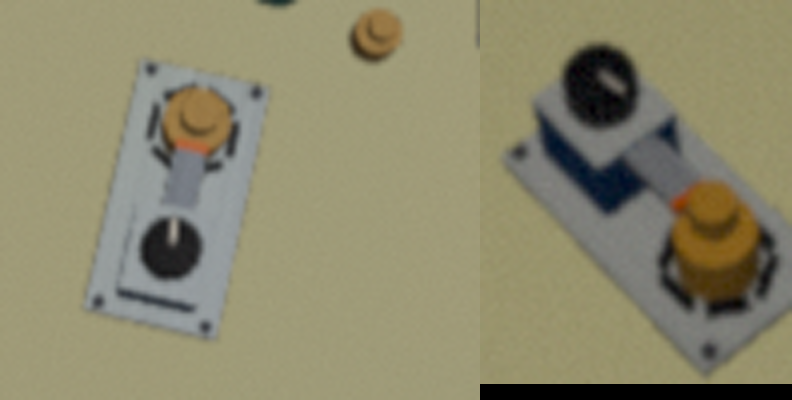

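The crop confirms it: the brass weight is held under the orange jaw tip in the left clamp, and that clamp's x axis is at about -0.2 rad. Next I move above its knob for a close wrist view.

```bash
cat >> h.py <<'E'
from scipy.spatial.transform import Rotation as Ro
def go(x,y,z,yaw):
    s=manip.read_state();R=Ro.from_euler("xyz",s["eef_rot"])
    print("shift",(R.inv().apply(np.array([x,y,z])-s["eef_pos"])).round(1),"turn",(R.inv()*Ro.from_euler("xyz",[np.pi,0,yaw])).as_rotvec().round(3))
E
python3 -c "
from h import *
go(530,-10,300,1.57)"
```

```text
shift [-489.7 -346.9  -94.7] turn [-1.00e-03  1.00e-03  1.16e+00]
```

```bash
python3 -m crank '[[100,-100,-70,-95,0,0,0.2],[100,-490,-347,-95,0,0,1.16],[100,-490,-347,-95,0,0,1.16],[100,-490,-347,-95,0,0,1.16],[100,-490,-347,-95,0,0,1.16],[100,-490,-347,-95,0,0,1.16],[100,-490,-347,-95,0,0,1.16],[100,-490,-347,-95,0,0,1.16],[100,-490,-347,-95,0,0,1.16],[100,-490,-347,-95,0,0,1.16]]' 40; python3 -c "
from h import *
go(530,-10,300,1.57);print(manip.read_state()['joints'])"
```

```text
clock: 1.1
eef_pos: [472.0, 85.4, 287.6]
eef_rot: [-3.141, -0.0, 1.569]
wrist_force: [1.6, 0.8, -0.0]
finger_gap: 94.0
finger_force: 0.0
shift [-95.3  58.1 -12.4] turn [-0.    -0.    -0.001]
[1.02628664e-01 8.77836790e-02 1.58344509e+00 2.59348875e-05
 1.47046968e+00 1.03960513e-01]
```

```bash
python3 -m crank '[[100,-45,30,-12,0,0,0],[100,-88,52,-12,0,0,0],[100,-88,52,-12,0,0,0],[100,-88,52,-12,0,0,0],[100,-88,52,-12,0,0,0]]'
python3 - <<'E'
from h import *
print(manip.read_state()['eef_pos'],manip.read_state()['eef_rot'])
c=optics.calibration("wrist");p,d=optics.camera("wrist");cv2.imwrite("pics/w1.png",p[:,:,::-1])
import pickle;pickle.dump(c,open("pics/w1.pkl","wb"));print(c)
T,_=optics.camera("top");cv2.imwrite("pics/top1.png",T[:,:,::-1])
E
```

```text
clock: 1.6
eef_pos: [523.0, 0.2, 299.2]
eef_rot: [-3.141, -0.0, 1.57]
wrist_force: [-0.8, 0.2, -0.5]
finger_gap: 93.8
finger_force: 0.0
[5.23004947e+02 1.81419762e-01 2.99190153e+02] [-3.14105984e+00 -2.07093086e-04  1.57037098e+00]
{'camera_matrix': array([[334.36986604,   0.        , 281.03574989],
       [  0.        , 334.36986604, 216.89300226],
       [  0.        ,   0.        ,   1.        ]]), 'R': array([[ 9.99997269e-01, -6.94245731e-04, -2.23172389e-03],
       [-1.47467278e-04, -9.71704287e-01,  2.36200670e-01],
       [-2.33255698e-03, -2.36199696e-01, -9.71701736e-01]]), 't': array([-521.50563067,  -47.03081282,  482.90231728])}
```

View pics/w1.png

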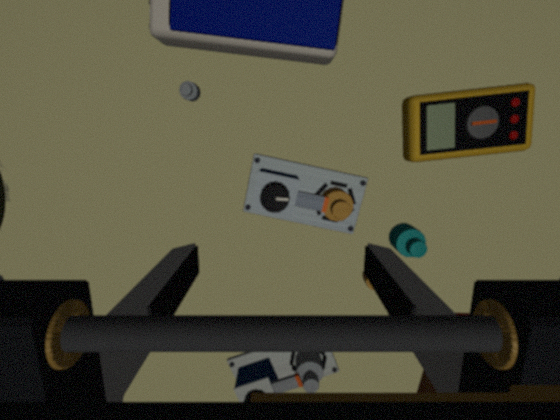

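The wrist view shows the brass clamp with its knob at (274,197), the brass grip top at (344,207), and the plate bolts at (257,160), (363,183), (248,208) and (352,229).

```bash
cat > meas.py <<'E'
from h import *
def circ(p,c,f,box,z,nm):
    x0,y0,x1,y1=box;h=cv2.cvtColor(p,cv2.COLOR_RGB2HSV).astype(int)
    m=np.zeros(p.shape[:2],np.uint8);m[y0:y1,x0:x1]=255*f(h[...,0],h[...,1],h[...,2])[y0:y1,x0:x1]
    cs,_=cv2.findContours(m,cv2.RETR_EXTERNAL,cv2.CHAIN_APPROX_NONE)
    for k in sorted(cs,key=cv2.contourArea)[-2:]:
        (u,v),r=cv2.minEnclosingCircle(k);print(nm,(round(u,1),round(v,1)),round(r,1),cv2.boundingRect(k),ray(c,u,v,z))
dark=lambda h,s,v:v<55
brass=lambda h,s,v:(h>8)&(h<25)&(s>120)&(v>80)
E
python3 - <<'E'
from meas import *
import pickle
c=pickle.load(open("pics/w1.pkl","rb"));p=cv2.imread("pics/w1.png")[:,:,::-1].copy()
circ(p,c,dark,(258,180,293,215),84,"knob")
circ(p,c,brass,(322,185,360,225),70,"brass all")
B=np.array([ray(c,u,v,8)[:2] for u,v in((257,160),(363,183),(248,208),(352,229))]);print(B.tolist(),B.mean(0))
x=(B[1]+B[3]-B[0]-B[2]);y=(B[0]+B[1]-B[2]-B[3]);yaw=np.arctan2(x[1],x[0]);print(yaw,np.arctan2(-y[0],y[1]))
cx=B.mean(0);e=np.array([np.cos(yaw),np.sin(yaw)]);print("knob",cx-42.5*e,"nest",cx+42.5*e)
g=cv2.resize(p[150:240,235:375],(784,504),interpolation=cv2.INTER_CUBIC);cv2.imwrite("pics/w1c.png",g[:,:,::-1])
E
```

```text
knob (274.0, 196.6) 14.9 (261, 182, 28, 30) [513.3  -3.1  84. ]
brass all (337.0, 206.0) 15.8 (322, 191, 31, 30) [591.6 -17.5  70. ]
[[488.1, 35.0], [637.5, 2.8], [473.9, -33.3], [625.3, -64.8]] [556.2   -15.075]
-0.20868550560649618 -0.191870754184208
knob [514.62207622  -6.27010058] nest [597.77792378 -23.87989942]
```

View pics/w1c.png

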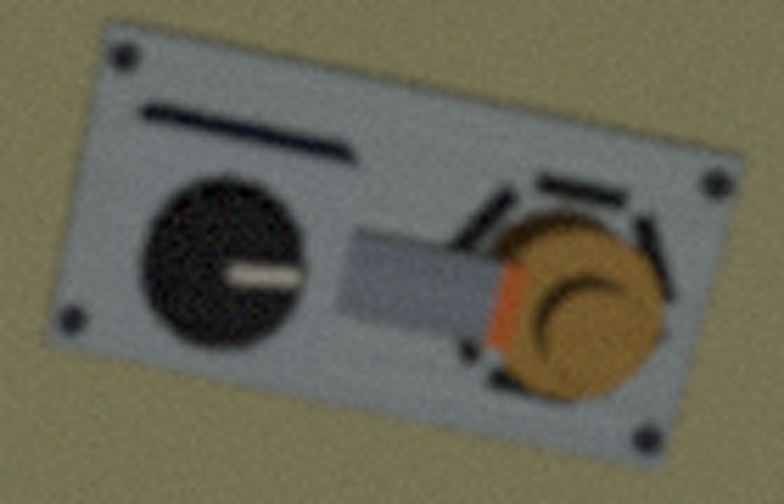

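Knob at about (514.5,-5.3) and nest at about (598,-23). I descend over the knob with the fingers at 60 mm.

```bash
python3 -c "
from h import *
go(514.5,-5.3,61,1.57)"; python3 -m crank '[[64,-5,-8,0,0,0,0],[64,-5,-8,50,0,0,0],[64,-5,-8,100,0,0,0],[64,-5,-8,150,0,0,0],[64,-5,-8,190,0,0,0],[64,-5,-8,190,0,0,0],[64,-5,-8,190,0,0,0]]'; python3 -c "
from h import *
go(514.5,-5.3,61,1.57)"
```

```text
shift [ -5.9  -8.5 238.5] turn [ 0.    -0.     0.001]
clock: 2.4
eef_pos: [515.6, -5.4, 110.8]
eef_rot: [3.141, 0.0, 1.57]
wrist_force: [0.2, 0.4, 0.0]
finger_gap: 60.3
finger_force: 0.0
shift [ 0.1 -1.1 49.8] turn [0.001 0.    0.   ]
```

```bash
python3 -m crank '[[64,0,-1,20,0,0,0],[64,0,-1,40,0,0,0],[64,0,-1,48,0,0,0],[64,0,-1,48,0,0,0],[36,0,-1,48,0,0,0],[30,0,-1,48,0,0,0],[30,0,-1,48,0,0,0],[30,0,-1,48,0,0,0],[30,0,-1,48,0,0,0]]' 40; python3 -c "
from h import *
s=manip.read_state();print(s['moment'],s['wrist_force'],s['eef_pos'],s['joints'])"
```

```text
clock: 3.3
eef_pos: [514.8, -5.6, 62.0]
eef_rot: [3.141, 0.0, 1.57]
wrist_force: [-0.6, 0.2, 5.1]
finger_gap: 35.2
finger_force: 40.0
[-0.00080553  0.18819314  0.01898618] [-0.6096135   0.17993266  5.05448226] [514.79199639  -5.62947634  62.03371943] [-8.20835794e-02  3.92267428e-01  1.76154226e+00 -8.80493460e-06
  9.86689307e-01 -8.11242841e-02]
```

```bash
python3 -m crank '[[30,0,0,0,0,0,-0.07],[30,0,0,0,0,0,-0.14],[30,0,0,0,0,0,-0.21],[30,0,0,0,0,0,-0.28],[30,0,0,0,0,0,-0.28],[30,0,0,0,0,0,-0.28]]'; python3 -c "
from h import *
s=manip.read_state();print(s['moment'],s['wrist_force'],s['eef_rot'])"
```

```text
clock: 3.9
eef_pos: [515.1, -5.6, 62.0]
eef_rot: [3.14, 0.001, 1.848]
wrist_force: [3.1, 2.2, 5.5]
finger_gap: 35.3
finger_force: 40.0
[ 0.16361114 -0.43182717  0.07997787] [3.14465382 2.20581177 5.54950373] [3.13974818e+00 5.50785578e-04 1.84771906e+00]
```

Under 0.1 N m so far, so this may be the loosening direction. I continue the same way.

```bash
python3 -m crank '[[30,0,0,0,0,0,-0.1],[30,0,0,0,0,0,-0.2],[30,0,0,0,0,0,-0.3],[30,0,0,0,0,0,-0.3],[30,0,0,0,0,0,-0.3]]'
python3 - <<'E'
from h import *
s=manip.read_state();print(s['moment'],s['wrist_force'],s['eef_rot'])
c=optics.calibration("wrist");p,d=optics.camera("wrist");cv2.imwrite("pics/w2.png",p[:,:,::-1])
T,_=optics.camera("scene");cv2.imwrite("pics/s2.png",T[:,:,::-1])
org=lambda h,s,v:((h<9)|(h>174))&(s>160)&(v>130)
cs=optics.calibration("scene");T0=cv2.imread("pics/scene0.png")[:,:,::-1].copy()
for P in(T0,T): print([(b[0],b[1][4],ray(cs,*b[0],49)) for b in blobs(P,org,(225,225,275,275),3)])
E
```

```text
clock: 4.4
eef_pos: [515.4, -5.4, 62.0]
eef_rot: [3.139, 0.001, 2.148]
wrist_force: [6.0, 2.1, 3.9]
finger_gap: 34.9
finger_force: 40.0
[ 0.45421733 -0.99530169  0.01427145] [6.00606969 2.13921775 3.90077779] [3.13918101e+00 1.31084868e-03 2.14769016e+00]
[]
[]
```

The moment stayed near zero over 0.58 rad, so counter-clockwise loosens it. I go on by 1.2 and then 0.5.

```bash
python3 -m crank '[[30,0,0,0,0,0,-0.13],[30,0,0,0,0,0,-0.26],[30,0,0,0,0,0,-0.39],[30,0,0,0,0,0,-0.52],[30,0,0,0,0,0,-0.65],[30,0,0,0,0,0,-0.78],[30,0,0,0,0,0,-0.91],[30,0,0,0,0,0,-1.04],[30,0,0,0,0,0,-1.04],[30,0,0,0,0,0,-1.04]]'
python3 - <<'E'
from h import *
s=manip.read_state();print(s['moment'],s['wrist_force'],s['eef_rot'],s['joints'][5])
E
```

```text
clock: 5.5
eef_pos: [516.0, -4.3, 62.1]
eef_rot: [3.14, 0.004, -3.095]
wrist_force: [9.7, 12.2, 0.8]
finger_gap: 35.1
finger_force: 40.0
[ 2.28124569 -1.82006238  0.05638132] [ 9.67339492 12.20791677  0.81112303] [ 3.13984734  0.00417267 -3.09538587] -1.6991014014951438
```

```bash
python3 -m crank '[[30,0,0,0,0,0,-0.13],[30,0,0,0,0,0,-0.26],[30,0,0,0,0,0,-0.39],[30,0,0,0,0,0,-0.52],[30,0,0,0,0,0,-0.6],[30,0,0,0,0,0,-0.6]]'
python3 - <<'E'
from h import *
s=manip.read_state();print(s['moment'],s['wrist_force'],s['eef_rot'],s['joints'][5])
E
```

```text
clock: 6.1
eef_pos: [515.6, -3.7, 62.1]
eef_rot: [3.141, 0.004, -2.493]
wrist_force: [7.6, 16.9, 3.0]
finger_gap: 35.5
finger_force: 40.0
[ 3.30992817 -1.36755811  0.0412875 ] [ 7.58684435 16.88857567  3.02106569] [ 3.14124038  0.00434364 -2.49275048] -2.3016759823742063
```

2.22 rad turned without meeting a stop. I release, rise and check the jaw.

```bash
python3 -m crank '[[50,0,0,0,0,0,0],[64,0,0,0,0,0,0],[64,0,0,0,0,0,0],[64,0,0,-40,0,0,0],[64,0,0,-80,0,0,0.15],[64,0,0,-120,0,0,0.3],[64,0,0,-160,0,0,0.45],[64,0,0,-200,0,0,0.6],[64,0,0,-230,0,0,0.75],[64,0,0,-230,0,0,0.85]]'
python3 - <<'E'
from h import *
go(560,-15,300,2.94)
E
```

```text
clock: 7.1
eef_pos: [515.3, -5.9, 295.6]
eef_rot: [3.141, 0.006, 2.933]
wrist_force: [0.6, 0.2, -0.2]
finger_gap: 59.7
finger_force: 0.0
shift [-45.7   0.4  -4.2] turn [ 0.001  0.006 -0.007]
```

```bash
python3 -m crank '[[64,-46,0,-4,0,0,0],[64,-46,0,-4,0,0,0],[64,-46,0,-4,0,0,0],[64,-46,0,-4,0,0,0]]'
python3 - <<'E'
from h import *
import pickle
c=optics.calibration("wrist");p,d=optics.camera("wrist");cv2.imwrite("pics/w3.png",p[:,:,::-1]);pickle.dump(c,open("pics/w3.pkl","wb"))
q=[proj(c,X).round() for X in((514.5,-5.3,84),(598,-23,70),(541+28,-14,49))];print(q)
x0,y0=(np.array(q).mean(0)-[60,45]).astype(int);x0=max(x0,0);y0=max(y0,0);print(x0,y0)
g=p[y0:y0+90,x0:x0+120];cv2.imwrite("pics/w3c.png",cv2.resize(g,None,fx=6,fy=6,interpolation=cv2.INTER_CUBIC)[:,:,::-1])
E
```

```text
clock: 7.5
eef_pos: [559.0, -14.8, 295.5]
eef_rot: [-3.141, -0.0, 2.939]
wrist_force: [0.4, -0.5, -0.7]
finger_gap: 60.2
finger_force: 0.0
[array([282., 157.]), array([282., 225.]), array([284., 198.])]
222 148
```

View pics/w3c.png

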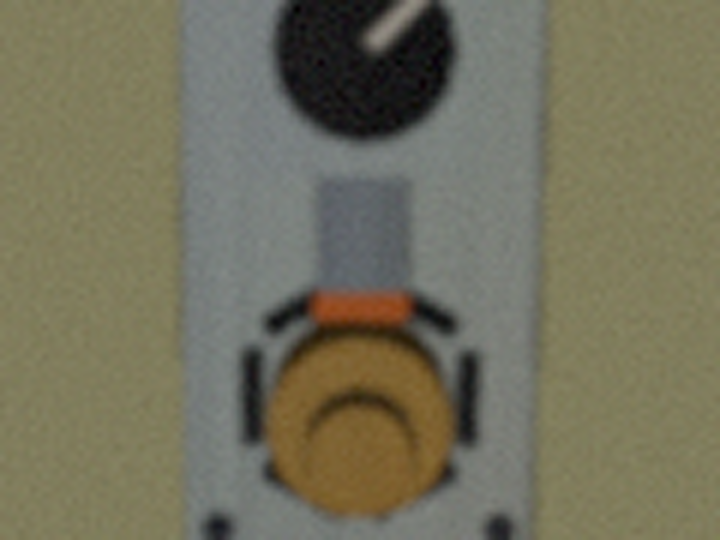

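Run:
```python
from h import *
import pickle
c=pickle.load(open("pics/w3.pkl","rb"))
e=np.array([np.cos(-.2),np.sin(-.2)])
k=ray(c,283,156,84)
print("knob",k,"brass",ray(c,282,223,70))
for v in(148+292/6,148+308/6,148+325/6):
    J=ray(c,282.3,v,52.5);print(J,(J[:2]-k[:2])@e-42.5)
go(598,-23,47.5,2.94)
```

```text
knob [513.7  -4.   84. ] brass [595.3 -21.8  70. ]
[565.7 -15.3  52.5] 10.708425485728753
[569.1 -16.   52.5] 14.1797203819455
[572.7 -16.8  52.5] 17.866895526810033
shift [-3.990e+01 -2.000e-01  2.483e+02] turn [ 0.  0. -0.]
```

The jaw front edge is at x of about +18 and the tip middle at +14 to +17, below the 18.5 limit and visibly clear of the weight. I descend onto its grip knob, with the fingers across the clamp.

```bash
python3 -m crank '[[64,-38.5,0,20,0,0,0],[64,-38.5,0,65,0,0,0],[64,-38.5,0,110,0,0,0],[64,-38.5,0,150,0,0,0],[64,-38.5,0,190,0,0,0],[64,-38.5,0,225,0,0,0],[64,-38.5,0,240,0,0,0],[64,-38.5,0,248,0,0,0],[64,-38.5,0,248,0,0,0],[64,-38.5,0,248,0,0,0]]'; python3 -m crank '[[30,0,0,0,0,0,0],[15,0,0,0,0,0,0],[15,0,0,0,0,0,0],[15,0,0,0,0,0,0],[15,0,0,0,0,0,0],[15,0,0,0,0,0,0]]' 30
python3 - <<'E'
from h import *
s=manip.read_state();print(s['moment'],s['wrist_force'])
E
```

```text
clock: 8.55
eef_pos: [598.0, -22.6, 49.1]
eef_rot: [3.141, 0.002, 2.94]
wrist_force: [-0.5, 1.0, 1.3]
finger_gap: 60.1
finger_force: 0.0
clock: 9.15
eef_pos: [597.3, -22.4, 47.5]
eef_rot: [3.141, 0.0, 2.94]
wrist_force: [0.2, 0.0, -0.4]
finger_gap: 23.2
finger_force: 30.0
[ 0.20279843 -0.04080618  0.00669491] [ 0.15406754  0.02985473 -0.40878889]
```

Gripped well (23 mm gap, little side force). I lift slowly straight up.

```bash
python3 -m crank '[[15,0,0,-4,0,0,0],[15,0,0,-8,0,0,0],[15,0,0,-14,0,0,0],[15,0,0,-24,0,0,0],[15,0,0,-40,0,0,0],[15,0,0,-60,0,0,0],[15,0,0,-90,0,0,0],[15,0,0,-120,0,0,0],[15,0,0,-150,0,0,0],[15,0,0,-150,0,0,0]]' 30
python3 - <<'E'
from h import *
s=manip.read_state();print(s['moment'],s['wrist_force'])
# pan centre: circle in top view and corners check
P=cv2.imread("pics/top1.png")[:,:,::-1].copy();c=optics.calibration("top")
print("top",[(b,ray(c,*b[0],72)) for b in blobs(P,lambda h,s,v:(s<120)&(v>110),(165,220,220,270))])
P=cv2.imread("pics/scene0.png")[:,:,::-1].copy();c=optics.calibration("scene")
h=cv2.cvtColor(P,cv2.COLOR_RGB2HSV).astype(int);m=np.zeros(P.shape[:2],np.uint8)
m[140:172,282:318]=((h[...,1]<190)&(h[...,2]>100))[140:172,282:318]
ys,xs=np.nonzero(m);u,v=(xs.min()+xs.max())/2,(ys.min()+ys.max())/2;print("scene",len(xs),u,v,ray(c,u,v,72))
go(501,276,220,2.94)
E
```

```text
clock: 10.15
eef_pos: [598.7, -22.7, 202.2]
eef_rot: [3.141, 0.008, 2.94]
wrist_force: [-0.1, 0.4, -5.1]
finger_gap: 23.2
finger_force: 30.0
[ 0.07829823 -0.00453997 -0.01930791] [-0.09905038  0.35591352 -5.11230135]
top [(((np.float64(192.3), np.float64(244.7)), (np.int32(177), np.int32(229), np.int32(32), np.int32(32), np.int32(283))), array([501.2, 275.9,  72. ]))]
scene 205 299.0 155.0 [502.9 278.6  72. ]
shift [155.4 273.1 -18.8] turn [ 0.001  0.008 -0.   ]
```

Held, with about 5 N of load. Pan centre is at (501.5,276.5). I carry the weight over.

```bash
python3 -m crank '[[15,7,12,-10,0,0,0],[15,23,42,-18,0,0,0],[15,42,77,-18,0,0,0],[15,62,112,-18,0,0,0],[15,83,147,-18,0,0,0],[15,103,182,-18,0,0,0],[15,123,217,-18,0,0,0],[15,140,249,-18,0,0,0],[15,151,267,-18,0,0,0],[15,155,273,-18,0,0,0]]'; python3 -m crank '[[15,0,0,0,0,0,0],[15,0,0,0,0,0,0],[15,0,0,0,0,0,0]]'
python3 - <<'E'
from h import *
import pickle
go(501.5,276.5,112,2.94)
c=optics.calibration("wrist");p,d=optics.camera("wrist");cv2.imwrite("pics/w4.png",p[:,:,::-1])
print(proj(c,(501.5,276.5,72)),manip.read_state()['finger_force'])
E
```

```text
clock: 11.15
eef_pos: [498.2, 278.1, 214.0]
eef_rot: [-3.14, -0.002, 2.942]
wrist_force: [0.4, -0.6, -5.3]
finger_gap: 23.3
finger_force: 30.0
clock: 11.45
eef_pos: [500.3, 275.0, 215.1]
eef_rot: [-3.141, -0.0, 2.939]
wrist_force: [-0.4, -0.5, -4.9]
finger_gap: 23.3
finger_force: 30.0
shift [ -0.9   1.7 103.1] turn [-0.    -0.    -0.001]
[283.42061334 208.54301273] 29.998801946640015
```

View pics/w4.png

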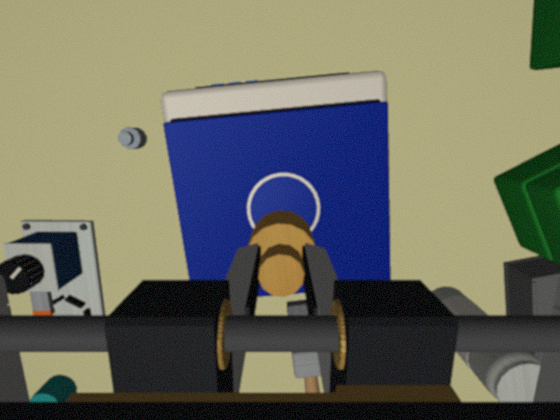

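The white circle is centred at (283,208), as projected, and the weight hangs upright in the fingers. I descend.

```bash
python3 -m crank '[[15,-1,1.5,10,0,0,0],[15,-1,1.5,30,0,0,0],[15,-1,1.5,50,0,0,0],[15,-1,1.5,70,0,0,0],[15,-1,1.5,85,0,0,0],[15,-1,1.5,95,0,0,0],[15,-1,1.5,99,0,0,0],[15,-1,1.5,101,0,0,0],[15,-1,1.5,101,0,0,0],[15,-1,1.5,101,0,0,0]]'; python3 -m crank '[[15,0,0,0.5,0,0,0],[15,0,0,1,0,0,0],[15,0,0,1.5,0,0,0],[15,0,0,2,0,0,0],[15,0,0,2,0,0,0],[15,0,0,2,0,0,0]]'
```

```text
clock: 12.5
eef_pos: [501.6, 277.4, 115.0]
eef_rot: [3.141, 0.001, 2.94]
wrist_force: [0.6, 0.2, -5.3]
finger_gap: 23.2
finger_force: 30.0
clock: 13.1
eef_pos: [501.3, 277.2, 112.4]
eef_rot: [-3.142, 0.0, 2.94]
wrist_force: [-1.5, 1.0, -5.0]
finger_gap: 23.4
finger_force: 30.0
```

```bash
python3 -m crank '[[15,0,-0.4,0.5,0,0,0],[15,0,-0.4,1,0,0,0],[15,0,-0.4,1.3,0,0,0],[15,0,-0.4,1.3,0,0,0],[15,0,-0.4,1.3,0,0,0]]'
```

```text
clock: 13.6
eef_pos: [501.4, 276.9, 111.4]
eef_rot: [3.141, 0.0, 2.94]
wrist_force: [-0.5, 0.1, 1.2]
finger_gap: 23.2
finger_force: 30.0
```

Contact: the load has gone from -5 to +1 N, so the weight rests on the pan. I release and rise.

```bash
python3 -m crank '[[30,0,0,0,0,0,0],[50,0,0,0,0,0,0],[60,0,0,0,0,0,0],[60,0,0,0,0,0,0],[60,0,0,-15,0,0,0],[60,0,0,-50,0,0,0],[60,0,0,-95,0,0,0],[60,0,0,-140,0,0,0],[60,0,0,-150,0,0,0],[60,0,0,-150,0,0,0]]'
python3 - <<'E'
from h import *
c=optics.calibration("wrist");p,d=optics.camera("wrist");S,_=optics.camera("scene")
o=np.zeros((420,800,3),np.uint8);o[:,:400]=p[:,100:500];o[:,400:]=S[:,120:520]
cv2.imwrite("pics/end.png",o[:,:,::-1]);print(proj(c,(501.5,276.5,72)),proj(c,(501.5,276.5,134)))
E
```

```text
clock: 14.6
eef_pos: [501.7, 277.1, 262.6]
eef_rot: [3.14, 0.003, 2.94]
wrist_force: [-0.3, 0.6, -1.0]
finger_gap: 56.6
finger_force: 0.0
[280.80998934 198.48146138] [280.80945999 210.49082104]
```

View pics/end.png

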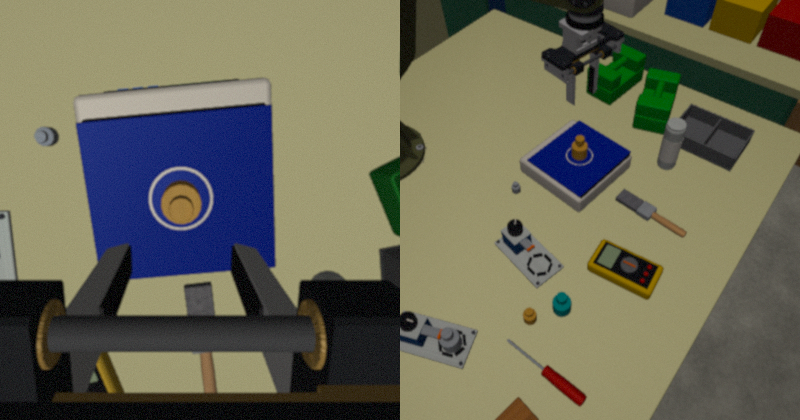

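The brass weight stands upright in the circle (181,203 in the wrist half), the clamp is empty and nothing else has moved. I hand the job in.

```bash
python3 -c "
from cell import manip
print(manip.sign_off())"
```

```text
the job is handed in; nothing more can be done
None
```

The brass weight's clamp loosened counter-clockwise (right-hand thread; I never had to try the other way), and the weight now stands upright and released in the middle of the scale's pan; the steel weight is still clamped, nothing else looks moved in the final pictures, and I handed the job in at about 14.7 s.

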